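# Load the wheel nuts into the parts case and snap it shut

## Robot

A 6-joint arm with a two-finger parallel gripper is mounted at the origin on the work surface. World frame = base frame: x ahead of the robot, y to its left, z up, the work surface at z = 0. Lengths are in m, angles in rad, forces in N, time in s.
With the tool pointing down it reaches from about 0.4 to 0.825 m from the base axis. Payload 7 kg.
Tool frame: the origin (TCP) lies at the centre of the arm's flange, where the gripper is bolted on; the fingertips stand 178 mm ahead of it and the grasp point (between the pads) lies arm.tcp_to_grasp ahead of it (arm.tcp_to_grasp is the distance from the TCP to the grasp point, in m); z points along the fingers, y is the direction in which the jaws open and shut (so a half turn about z gives the same grasp; the last joint's range is limited). The gripper opens to 88 mm and grips with 3 to 60 N. Pads are 19 mm wide; open, the fingers measure 130 mm over their backs; the gripper's body (78 mm by 193 mm) begins 47 mm behind the grasp point.
Start: joints at [0.288, 0.359, 0.012, 0, -1.224, -0.288], TCP at [0.675, -0, 0.405] pointing down, gripper open.
Joint ranges: [-3.07, 3.07], [-1.43, 2.12], [-1.02, 1.25], [-3.03, 1.67], [-3.05, -0], [-3.03, 3.03]. Speed limits (rad/s): [2.39, 2.39, 3.01, 3.14, 3.14, 3.14].

## Interface

Orientations are given as [roll, pitch, yaw] about the fixed x, y, z axes, in that order (R = Rz(yaw) Ry(pitch) Rx(roll)).
In Python, from station import arm gives the robot as it stands.
- The arm moves only by the tool move_arm, never from a script. Its argument "deltas" is a list of rows, each a list of 6 numbers: the shift along the world's x, y, z in mm, then the turn, a rotation vector about the world's x, y, z in degrees. In form: [[tx, ty, tz, ax, ay, az], ...]. A call has exactly 5 rows; each row shifts and turns the commanded pose from where the row before left it; what a row does not reach is not made up. A row lasts 1/12 s, in which the tool goes at most 41.7 mm and 7.16 degrees, less where a joint would pass 70% of its speed; a pose out of reach is approached as far as the arm can. A call with a gripper value outside its range is refused whole. "claw" is the closure in counts, from 0 (fully open) to 255 (shut), set as the call begins (left out, the last holds). The fingers move at their own pace and stop on an object; "squeeze" is the grip in N (left out, the last holds). Time passes only in rows, so rows that do not move let the fingers close, or fill a call up. It gives the time, the measured TCP pose, the force and the opening at its end, in the units of the state.
- arm.get_state(): the state, without advancing time (a new reading comes with each control period).
- arm.grab_frame(name): name is "scene" or "side" or "wrist"; returns the picture (400x640x3 uint8, red, green, blue); there is no depth.
- arm.calibration(name): a dict with "intrinsics" (3x3 intrinsics, pixels), "T" (4x4, takes a point from camera to world coordinates); the wrist camera has in their place "mount" (4x4, takes a point from camera to tool coordinates, whose origin is the TCP and whose axes are the flange's). Camera axes: x right, y up, looking along -z (the intrinsics and any distortion apply to the point x, -y, -z); pixel columns grow to the right and rows downward; lengths in m; the calibration is good to about 2 mm. The wrist camera is an equidistant fisheye: a pixel r from the principal point sees the ray r / f radians off the axis. A picture is of the moment at which its call begins: read the wrist's pose just before it. calibration takes no time and is no camera call.
- arm.job_done(): hands the job in, once; it reports no verdict.
Trained networks look in the newest picture that a camera, given by its name, has taken for a name from the list of things; names that differ only in an ending like _2 or _b are one class to them, and where a whole thing is asked for, a point or a joint stands for the part that bears it (a point fixed in the world has none). Each returns a list of dicts, best first, with "score" (0 to 1); they miss things now and then, are a little off and sometimes report something else, mostly with a low value. They report only what shows in the picture. A call takes as long as a camera call. They do not tell look-alikes from the thing itself.
- arm.spot_in(thing, camera): "xy" ([column, row] in pixels, amid what is visible of it).
- arm.masks_of(thing, camera): "pixels" (400x640 bool, what is visible of it) and "xy" ([column, row] in pixels, amid what is visible of it).
- arm.spot_point(thing, camera): "xy" ([column, row] in pixels: a listed point, or the origin of a listed thing).
The state is a dict: "t": time; "q": joint angles; "qd": joint speeds; "joint_efforts": joint torques, N m; "eef_pos": TCP position; "ee_rot": TCP orientation; "force": force on the tool from outside, world axes, zero at the start; "moment": the same for the moment, N m; "width": finger opening in m.
Only numpy, scipy, OpenCV 4.12 (cv2) and the standard library are available. Lean on these libraries where they do the work, as an engineer would, in place of code of your own. Each camera call takes 0.05 s, during which the arm holds its last target. There are 200 camera calls.

## Task

Pick up the white cup and, holding it over the open grey parts case, pour all six gold wheel nuts into the case, then close the orange lid and press it at the front tab until it snaps fully shut, without pushing harder than a firm finger would. Stand the empty cup upright on the table again, beside the case, and leave the receiver box, the spur gear and the body post where they are.

Things in the scene. Friction and masses are not known exactly. Their poses are not given: they have to be found in the camera images.
- cup: White open plastic cup, 78 mm high, outside diameter 60 mm at the foot and 66 mm at the rim, 3 mm wall, 4 mm floor, about 70 g empty, no handle. Origin: centre of its underside; z is its axis, up through the mouth. Starts upright on the table with the six nuts in it, left or right of the case. Nuts at the bottom slide out only once it is tipped 25 to 40 degrees past level, depending on friction.
- cup_rim (a point): Centre of the cup's mouth, 78 mm above its underside.
- case: Grey open parts case fixed to the table, 160 mm (x) by 180 mm (y) by 55 mm high, 4 mm walls and floor. Origin: centre of its underside; x points from the front (catch side, nearest the robot) to the hinge side, z up; yaw within 0.25 rad. A black catch housing, 50 mm wide, stands 15 mm out from the middle of the front wall, up to 39 mm high.
- lid (a joint): Angle of the lid, rad: 0 shut, 1.57 upright, at most 2.0 (leaning back, away from the robot). Starts at 1.75 to 1.95. The stiff hinge (0.14 N m) holds the lid wherever it is left. At about 0.07 a tongue under the tab meets a spring catch; riding over it takes about 10 to 14 N down at the tab (less leaves it ajar); pressed home it stays at 0. Shut, it is rigid. Over 45 N on it is too hard.
- lid_part: Orange lid: a plate 160 mm long from the hinge, 180 mm wide, 6 mm thick, with a black panel on its outer face and a tab at its front edge. Origin on the hinge line; its -x runs along the plate from the hinge to the tab, z out of its outer (top) face.
- lid_hinge (a point): Middle of the lid's hinge line, at the top of the case's far wall: 80 mm in x and 55.5 mm in z from the case origin. The hinge runs along the case's y. The lid's underside lies in the plane of the hinge line.
- lid_tab (a point): Top face of the lid's tab, a 40 mm wide tongue that sticks out 20 mm past the middle of the lid's front edge; this point lies 169 mm from the hinge, 6 mm above the underside. It is where to press. Shut, its top is 61.5 mm above the table.
- receiver: Black plastic receiver box, 50 x 32 x 22 mm, loose. Origin: centre of its underside. Must not be moved.
- gear: Steel spur gear lying flat, 63 mm across, 8 mm thick with a 14 mm high hub, loose. Origin: centre of its underside. Must not be moved.
- post: Chrome body post standing upright, 56 mm high, 32 mm wide foot, loose. Origin: centre of its underside. Must not be moved or tipped. Further out, beyond x = 0.7 and 0.3 to either side, stand a fixed charger (left, 76 mm high) and a fixed battery rack (right, 148 mm high).
- nut0: Gold wheel nut: hexagonal with a round flange, 21 mm across, 12 mm high, 11 g, loose in the cup at the start. Origin: its middle.
- nut1: Gold wheel nut: hexagonal with a round flange, 21 mm across, 12 mm high, 11 g, loose in the cup at the start. Origin: its middle.
- nut2: Gold wheel nut: hexagonal with a round flange, 21 mm across, 12 mm high, 11 g, loose in the cup at the start. Origin: its middle.
- nut3: Gold wheel nut: hexagonal with a round flange, 21 mm across, 12 mm high, 11 g, loose in the cup at the start. Origin: its middle.
- nut4: Gold wheel nut: hexagonal with a round flange, 21 mm across, 12 mm high, 11 g, loose in the cup at the start. Origin: its middle.
- nut5: Gold wheel nut: hexagonal with a round flange, 21 mm across, 12 mm high, 11 g, loose in the cup at the start. Origin: its middle.
Mind the look-alikes: they are no part of the job. Of the things like the cup, leave any that is red or turquoise; of the rest the smaller one is meant.

How it is judged:
On the way, in this order (a step that is already met when the one before it is completed fails the run):
1. the held cup is tipped more than 60 degrees with its mouth over the case (angle between cup's own z axis and vertical above 1.05 rad and contact force between the fingers and cup above 0.5 N and x of cup_rim in the frame of case between -0.12 and 0.12 m and y of cup_rim in the frame of case between -0.12 and 0.12 m and z of cup_rim in the frame of case below 0.22 m), for 0.05 s.
2. all six nuts lie in the case (x of nut0 in the frame of case between -0.078 and 0.078 m and y of nut0 in the frame of case between -0.088 and 0.088 m and z of each of nut0, nut1, nut2, nut3, nut4, nut5 in the frame of case below 0.053 m and x of nut1 in the frame of case between -0.078 and 0.078 m and y of nut1 in the frame of case between -0.088 and 0.088 m and x of nut2 in the frame of case between -0.078 and 0.078 m and y of nut2 in the frame of case between -0.088 and 0.088 m and x of nut3 in the frame of case between -0.078 and 0.078 m and y of nut3 in the frame of case between -0.088 and 0.088 m and x of nut4 in the frame of case between -0.078 and 0.078 m and y of nut4 in the frame of case between -0.088 and 0.088 m and x of nut5 in the frame of case between -0.078 and 0.078 m and y of nut5 in the frame of case between -0.088 and 0.088 m), for 0.2 s.
At the end, for the whole second after the job is handed in: All six nuts lie inside the case below its rim, the lid is snapped shut (lid joint below 0.02 rad), and the cup stands still and upright on the table (within 0.1 rad, underside within 6 mm of the table top), at least 100 mm from the middle of the case (all of step 2 and value of joint lid below 0.02 rad and angle between cup's own z axis and vertical below 0.1 rad and height (world z) of cup between -0.006 and 0.006 m and horizontal distance between cup and case above 0.1 m and linear speed of cup below 0.02 m/s); the robot touches nothing.
It fails at once if the black receiver box is moved by more than 20 mm or tipped (distance of receiver from where it was at the start of the episode above 0.02 m or angle between receiver's own z axis and vertical above 0.35 rad).
It fails at once if the steel spur gear is moved by more than 20 mm or tipped (distance of gear from where it was at the start of the episode above 0.02 m or angle between gear's own z axis and vertical above 0.35 rad).
It fails at once if the chrome body post is moved by more than 20 mm or tipped (distance of post from where it was at the start of the episode above 0.02 m or angle between post's own z axis and vertical above 0.35 rad).
It fails at once if the lid is pushed with more than 45 N (contact force between any of the arm, the fingers and lid_part above 45 N).
It also fails if it takes over 72 s, if anything falls off the work surface, if the arm or the gripper's body presses on something with over 40 N, if the wrist force passes 120 N, or if a joint passes its speed limit or range.

## Working session

There is one attempt and no reset: what is moved stays moved. The work goes in short steps, Python scripts to look and compute and a tool call to move; the robot and the scene stay as the last step left them, time stands still between calls to the robot, and variables do not carry over. Pictures are saved under pics/ and viewed, about 8 in all and at most 12, crops included, and the job is handed in when it is done.

Besides the shell and the picture viewer there is one more tool, called as a command line: name --pt "numbers of a row" for each row, then --argument value for the rest. move_arm: Moves the arm, as the interface text tells. Its arguments: {"type":"object","properties":{"deltas":{"type":"array","items":{"type":"array","items":{"type":"number"}}},"claw":{"type":"number"},"squeeze":{"type":"number"}},"required":["deltas"]}

```bash
mkdir -p pics; ls
python3 - <<'E'
from station import arm
import cv2,numpy as np
print(arm.get_state()); print(arm.tcp_to_grasp)
for n in ("scene","side","wrist"):
    im=arm.grab_frame(n); cv2.imwrite(f"pics/{n}0.png",im[:,:,::-1])
    c=arm.calibration(n); print(n,{k:np.round(v,4).tolist() if not isinstance(v,str) else v for k,v in c.items()})
    for th in ("cup","case","receiver","gear","post"):
        print(th,[(np.round(d["xy"]).tolist(),round(d["score"],2)) for d in arm.spot_in(th,n)])
    for th in ("cup_rim","cup","lid_hinge","lid_tab","case","receiver","gear","post"):
        print("pt",th,[(np.round(d["xy"],1).tolist(),round(d["score"],2)) for d in arm.spot_point(th,n)])
a=cv2.imread("pics/scene0.png");b=cv2.imread("pics/side0.png")
cv2.imwrite("pics/both.png",cv2.resize(np.vstack([a,b]),(480,600)))
E
```

```text
pics
{'t': 0.0, 'q': array([ 2.88098451e-01,  3.59383461e-01,  1.10850906e-02, -3.58361148e-04,
       -1.22407661e+00, -2.88071496e-01]), 'qd': array([ 0.00103324, -0.00144076, -0.00011793,  0.00012315,  0.00135902,
        0.00142713]), 'joint_efforts': array([-8.00930356e-04, -5.82726967e+01,  2.93058443e+01,  6.99745238e+00,
        6.93249181e-03, -2.06530804e-04]), 'eef_pos': array([6.74816145e-01, 2.72734549e-06, 4.03734593e-01]), 'ee_rot': array([ 3.13998334e+00, -1.25542958e-04, -1.57089131e+00]), 'force': array([-0.22942468, -0.35685671,  0.26332417]), 'moment': array([0.00181157, 0.02757336, 0.02511911]), 'width': 0.08772900245375033}
0.1593
scene {'intrinsics': [[442.7226, 0.0, 323.3662], [0.0, 442.7226, 199.3125], [0.0, 0.0, 1.0]], 'T': [[0.1384, -0.8107, 0.5689, 1.1035], [0.9904, 0.1103, -0.0837, -0.1356], [0.0051, 0.575, 0.8181, 0.9255], [0.0, 0.0, 0.0, 1.0]]}
cup [([251.0, 219.0], 0.96), ([208.0, 209.0], 0.94), ([156.0, 198.0], 0.88), ([224.0, 163.0], 0.6)]
case [([328.0, 210.0], 0.62)]
receiver [([456.0, 192.0], 0.64)]
gear [([465.0, 273.0], 0.62), ([328.0, 223.0], 0
[... 1427 characters left out ...]
4)]
pt gear [([304.2, 146.1], 0.57)]
pt post [([396.7, 217.4], 0.56)]
wrist {'intrinsics': [[309.7069, 0.0, 319.4497], [0.0, 309.7069, 200.8239], [0.0, 0.0, 1.0]], 'mount': [[0.0002, 0.9685, 0.2489, 0.067], [1.0, -0.0003, 0.0002, 0.0002], [0.0003, 0.2489, -0.9685, 0.019], [0.0, 0.0, 0.0, 1.0]]}
cup [([455.0, 14.0], 0.66), ([548.0, 8.0], 0.61)]
case [([435.0, 171.0], 0.67)]
receiver [([428.0, 362.0], 0.52)]
gear []
post [([293.0, 12.0], 0.8)]
pt cup_rim []
pt cup [([444.7, 21.4], 0.92)]
pt lid_hinge [([393.5, 180.1], 0.83)]
pt lid_tab [([364.7, 225.9], 0.76)]
pt case [([440.3, 177.2], 0.91), ([296.0, 14.5], 0.46)]
pt receiver [([422.9, 350.0], 0.56)]
pt gear []
pt post [([293.8, 14.0], 0.95)]
```

View pics/scene0.png

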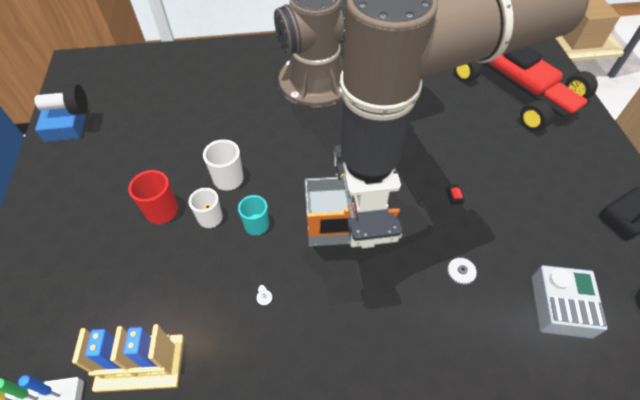

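View pics/side0.png

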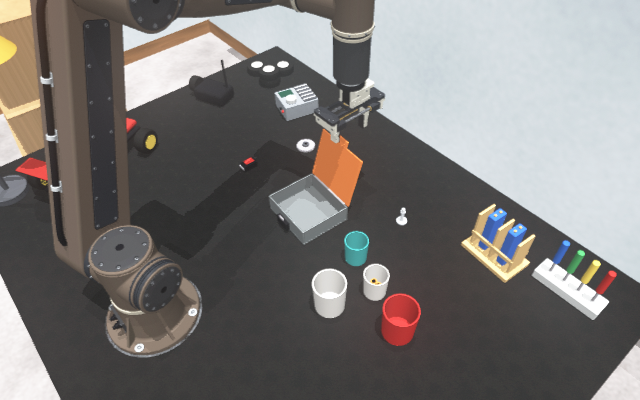

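The scene picture shows four cups: red (156,198), large white (224,163), small white with a gold nut visible (206,209) and turquoise (254,216). In the side picture these are (400,320), (330,293), (376,282) and (356,248). By the description I choose the small white one. The post is at (263,297), the gear at (462,271), the receiver at (456,193), and the case is in the middle with its lid leaning back.

```bash
cat > h.py <<'E'
import numpy as np, cv2
from station import arm
from scipy.spatial.transform import Rotation as R
from scipy.optimize import least_squares
def Tool(s=None):
    s=s or arm.get_state(); T=np.eye(4); T[:3,:3]=R.from_euler('xyz',s['ee_rot']).as_matrix(); T[:3,3]=s['eef_pos']; return T
def ray(cam,xy,tool=None):
    c=arm.calibration(cam); K=np.asarray(c['intrinsics']); u=(xy[0]-K[0,2])/K[0,0]; v=(xy[1]-K[1,2])/K[1,1]
    if cam=='wrist':
        T=tool@np.asarray(c['mount']); r=np.hypot(u,v); d=np.array([u/r*np.sin(r),v/r*np.sin(r),np.cos(r)])
    else: T=np.asarray(c['T']); d=np.array([u,v,1.])
    d=T[:3,:3]@(d*[1,-1,-1]); return T[:3,3],d/np.linalg.norm(d)
def proj(cam,P,tool=None):
    c=arm.calibration(cam); K=np.asarray(c['intrinsics']); T=np.asarray(c['T']) if cam!='wrist' else tool@np.asarray(c['mount'])
    p=(np.asarray(P)-T[:3,3])@T[:3,:3]*[1,-1,-1]
    if cam=='wrist':
        r=np.hypot(p[...,0],p[...,1]); k=np.arctan2(r,p[...,2])/r
        return np.stack([p[...,0]*k*K[0,0]+K[0,2],p[...,1]*k*K[1,1]+K[1,2]],-1)
    return np.stack([p[...,0]/p[...,2]*K[0,0]+K[0,2],p[...,1]/p[...,2]*K[1,1]+K[1,2]],-1)
def tri(rays):
    A=np.zeros((3,3));b=np.zeros(3)
    for o,d in rays: M=np.eye(3)-np.outer(d,d);A+=M;b+=M@o
    x=np.linalg.solve(A,b); return x,[float(np.linalg.norm((np.eye(3)-np.outer(d,d))@(x-o))) for o,d in rays]
def atz(r,z): o,d=r; return o+d*(z-o[2])/d[2]
E
cat > a.py <<'E'
from h import *
np.set_printoptions(precision=4,suppress=True)
for n,a,b in [("rim",(201.8,201.4),(376,273.2)),("foot",(212.2,215.6),(375.3,292)),("turqrim",(248.8,203.3),(360.2,240.5)),("turqfoot",(252.5,229.8),(356.8,258.4)),("bigrim",(221.2,153.1),(331.5,283.5)),("redrim",(148.7,182.1),(402.6,307.7)),("post",(263.7,297.6),(396.7,217.4)),("gear",(461.7,274.6),(304.2,146.1)),("recv",(456.7,196.2),(247.2,165.9)),("hinge",(348,230.2),(329.8,187))]:
    print(n,*tri([ray('scene',a),ray('side',b)]))
t=Tool()
for n,p in [("hinge",(393.5,180.1)),("tab",(364.7,225.9)),("case",(440.3,177.2))]:
    pass
print("hinge",tri([ray('side',(329.8,187)),ray('wrist',(393.5,180.1),t)]))
print("tab",tri([ray('side',(341.9,138.9)),ray('wrist',(364.7,225.9),t)]))
print("case",tri([ray('side',(306.6,213.7)),ray('wrist',(440.3,177.2),t)]))
S=cv2.imread("pics/side0.png");C=cv2.imread("pics/scene0.png");W=cv2.imread("pics/wrist0.png")
x=cv2.resize(S[120:310,240:430],(500,500),interpolation=2); 
cv2.imwrite("pics/crop1.png",x)
cv2.imwrite("pics/mix.png",np.hstack([cv2.resize(C[140:240,170:410],(720,300),interpolation=2)]))
z=cv2.resize(C[150:250,120:280],(400,250),interpolation=2); w=cv2.resize(W,(400,250))
cv2.imwrite("pics/crop1.png",np.hstack([x,np.vstack([z,w])])[:, :800] if 0 else cv2.resize(np.hstack([x,np.vstack([z,w])]),(800,444)))
E
python3 a.py
```

```text
rim [ 0.4804 -0.3279  0.0779] [0.002650736803898883, 0.002650736803898886]
foot [ 0.4747 -0.3269 -0.0004] [0.00596669078672452, 0.00596669078672463]
turqrim [ 0.5131 -0.2245  0.0899] [0.004357090806771971, 0.004357090806772038]
turqfoot [ 0.5196 -0.2213 -0.007 ] [0.004481856664903889, 0.004481856664903745]
bigrim [ 0.3622 -0.2829  0.1019] [0.0032881223113611626, 0.003288122311361139]
redrim [ 0.4385 -0.4469  0.1132] [0.003555187487551659, 0.0035551874875515855]
post [ 0.7048 -0.2008  0.0092] [0.007764978101083784, 0.007764978101083598]
gear [ 0.7066  0.2491 -0.0058] [0.0033199056126956418, 0.003319905612695481]
recv [ 0.4971  0.299  -0.0009] [0.001715966283393956, 0.0017159662833938541]
hinge [ 0.5986 -0.0057  0.0652] [0.001763754476224474, 0.0017637544762245467]
hinge (array([ 0.5967, -0.0089,  0.0682]), [0.0009085583130462146, 0.0009085583130462493])
tab (array([ 0.6481, -0.0081,  0.2241]), [0.0031673113063463852, 0.0031673113063461935])
case (array([ 0.5134,  0.0005, -0.0003]), [0.0009469773503738766, 0.000946977350373912])
```

View pics/crop1.png

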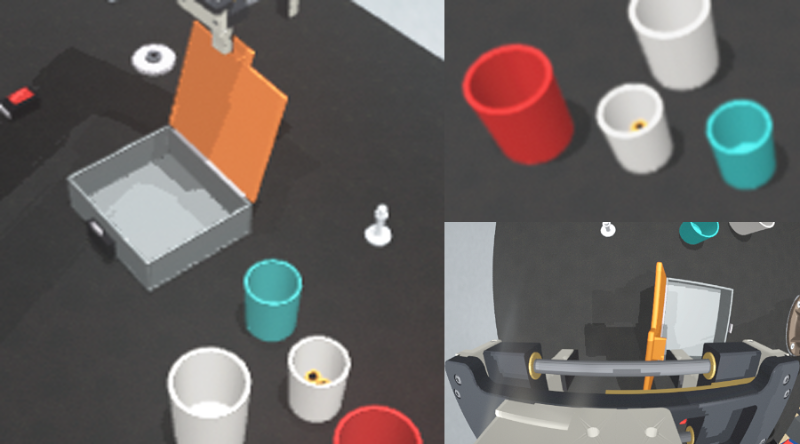

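The close crop confirms the small white cup with gold nuts inside, standing among the red, large white and turquoise cups. Next I'll estimate the case yaw, then move above the cup.

```bash
cat > b.py <<'E'
from h import *
np.set_printoptions(precision=4,suppress=True)
f=lambda u,v:(240+u/2.339,120+v/2.339)
for n,p in dict(FL=(69,180),FR=(150,266),BL=(172,127),BR=(250,205)).items(): print(n,atz(ray('side',f(*p)),.055))
for n,p in dict(rack=(500,265),rackL=(465,250),charger=(297,112)).items(): print(n,atz(ray('side',p),0.))
print(np.array([0.48,-0.327]))
E
python3 b.py
```

```text
FL [0.4427 0.0872 0.055 ]
FR [ 0.4326 -0.0901  0.055 ]
BL [0.6033 0.0748 0.055 ]
BR [ 0.588  -0.0964  0.055 ]
rack [ 0.7976 -0.496   0.    ]
rackL [ 0.7659 -0.4002  0.    ]
charger [0.8031 0.4152 0.    ]
[ 0.48  -0.327]
```

move_arm --pt "-38 -15 0 0 0 0" --pt "-38 -15 0 0 0 0" --pt "-20 -38 0 0 0 0" --pt "-10 -40 0 0 0 0" --pt "-10 -40 0 0 0 0"

```text
t: 2.52
eef_pos: [0.5582, -0.1476, 0.4056]
ee_rot: [-3.14, 0.0, -1.569]
force: [1.9, 0.8, 0.3]
width: 0.0877
```

move_arm --pt "-5 -40 0 0 0 0" --pt "0 -40 0 0 0 0" --pt "0 -10 0 0 0 0" --pt "0 0 0 0 0 0" --pt "0 0 0 0 0 0"

```text
t: 2.93
eef_pos: [0.5544, -0.2375, 0.4044]
ee_rot: [3.141, 0.0, -1.573]
force: [0.2, 0.4, 0.9]
width: 0.0873
```

```bash
cat > look.py <<'E'
from h import *
import sys,json,pickle
np.set_printoptions(precision=4,suppress=True)
s=arm.get_state(); open('log.txt','a').write(json.dumps([s['q'].tolist(),s['eef_pos'].tolist(),s['ee_rot'].tolist()])+"\n")
print(s['t'],s['q'],s['eef_pos'],s['ee_rot'],s['force'],s['width'])
E
python3 look.py
python3 - <<'E'
from h import *
np.set_printoptions(precision=4,suppress=True)
t=Tool(); im=arm.grab_frame('wrist'); cv2.imwrite('pics/w1.png',im[:,:,::-1])
for th in("cup_rim","cup"):
  for d in arm.spot_point(th,'wrist'): print(th,d['xy'],d['score'],atz(ray('wrist',d['xy'],t),.078 if th=="cup_rim" else 0.))
for th in("lid_hinge","case","lid_tab"):
  for d in arm.spot_point(th,'wrist'): print(th,d['xy'],d['score'],atz(ray('wrist',d['xy'],t),.0555 if th=="lid_hinge" else 0))
E
```

```text
2.9333 [-0.0812  0.2418 -0.1535 -0.0002 -1.1759  0.0793] [ 0.5544 -0.2375  0.4044] [ 3.1413  0.0002 -1.5727] [0.1931 0.3636 0.8658] 0.0872875273123172
cup_rim [360.6, 208.8] 0.94 [ 0.5115 -0.2168  0.078 ]
cup_rim [396.4, 101.3] 0.91 [ 0.4772 -0.3278  0.078 ]
cup_rim [510.2, 154.8] 0.78 [ 0.337  -0.2791  0.078 ]
cup [411.4, 19.1] 0.96 [ 0.4359 -0.4457  0.    ]
cup [464.9, 144.2] 0.87 [ 0.3595 -0.2832  0.    ]
cup [352.0, 194.8] 0.74 [ 0.5124 -0.2132  0.    ]
cup [378.9, 106.4] 0.56 [ 0.4802 -0.3263  0.    ]
lid_hinge [386.6, 94.3] 0.73 [ 0.4825 -0.3366  0.0555]
lid_tab [380.7, 104.8] 0.55 [ 0.4779 -0.3284  0.    ]
```

View pics/w1.png

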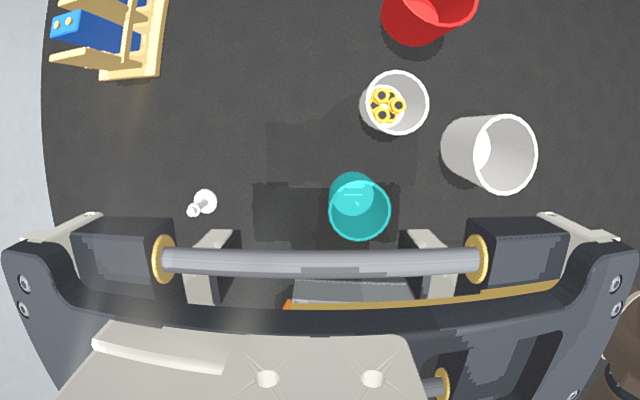

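The wrist view agrees with the triangulation: the cup is at about (0.479, -0.327), pixel (396,102), with gold nuts visible. I'll turn the jaws 22° so the gripper clears the neighbouring cups, then go down vertically.

move_arm --pt "-15 -18 0 0 0 4.4" --pt "-15 -18 0 0 0 4.4" --pt "-15 -18 0 0 0 4.4" --pt "-15 -18 0 0 0 4.4" --pt "-15 -18 0 0 0 4.4"

```text
t: 3.65
eef_pos: [0.4792, -0.3268, 0.4048]
ee_rot: [-3.141, -0.0, -1.181]
force: [0.5, -0.3, -0.3]
width: 0.0874
```

move_arm --pt "0 0 -20 0 0 0" --pt "0 0 -25 0 0 0" --pt "0 0 -25 0 0 0" --pt "0 0 -10 0 0 0" --pt "0 0 0 0 0 0"

```text
t: 4.07
eef_pos: [0.4791, -0.3261, 0.3223]
ee_rot: [3.138, 0.003, -1.186]
force: [-0.3, -0.6, 0.4]
width: 0.0875
```

```bash
python3 look.py
python3 - <<'E'
from h import *
arm.grab_frame('side')
a=arm.grab_frame('scene')
t=Tool(); im=arm.grab_frame('wrist')
for d in arm.spot_point('cup_rim','wrist'): print(d['xy'],d['score'],atz(ray('wrist',d['xy'],t),.078))
E
```

```text
4.0667 [-0.2606  0.2716 -0.3135 -0.0005 -0.9903  0.6453] [ 0.4791 -0.3261  0.3223] [ 3.1381  0.0032 -1.1864] [-0.2985 -0.6198  0.3608] 0.08748712527343774
[237.3, 308.7] 0.81 [ 0.51393037 -0.2138079   0.078     ]
[444.8, 87.5] 0.69 [ 0.42771139 -0.45387347  0.078     ]
```

move_arm --pt "0 0 -25 0 0 0" --pt "0 0 -30 0 0 0" --pt "0 0 -30 0 0 0" --pt "0 0 -18 0 0 0" --pt "0 0 0 0 0 0"

```text
t: 4.68
eef_pos: [0.4787, -0.3264, 0.2191]
ee_rot: [3.138, 0.003, -1.187]
force: [-0.9, -0.5, -0.0]
width: 0.0878
```

move_arm --pt "0 0 0 0 0 0" --pt "0 0 0 0 0 0" --pt "0 0 0 0 0 0" --pt "0 0 0 0 0 0" --pt "0 0 0 0 0 0" --claw 255 --squeeze 20

```text
t: 5.1
eef_pos: [0.48, -0.3272, 0.2234]
ee_rot: [-3.14, -0.002, -1.187]
force: [-1.6, -0.8, 5.8]
width: 0.0648
```

```bash
python3 look.py
```

```text
5.1 [-0.2616  0.3842 -0.4182  0.0006 -0.7658  0.6454] [ 0.48   -0.3272  0.2234] [-3.1398 -0.0019 -1.1865] [-1.5559 -0.7605  5.8232] 0.06478041623140715
```

move_arm --pt "0 0 8 0 0 0" --pt "0 0 20 0 0 0" --pt "0 0 30 0 0 0" --pt "0 0 35 0 0 0" --pt "0 0 25 0 0 0"

```text
t: 5.52
eef_pos: [0.4796, -0.3269, 0.343]
ee_rot: [-3.14, -0.002, -1.187]
force: [0.8, -1.1, -1.1]
width: 0.0649
```

move_arm --pt "20 -5 0 0 0 -4" --pt "25 -7 0 0 0 -5" --pt "30 -8 0 0 0 -5" --pt "25 -8 0 0 0 -4" --pt "20 -5 0 0 0 -4"

```text
t: 5.93
eef_pos: [0.6011, -0.3603, 0.3402]
ee_rot: [-3.141, -0.0, -1.574]
force: [0.2, -0.6, -1.7]
width: 0.0647
```

```bash
python3 look.py
cat > fit.py <<'E'
from h import *
import json
np.set_printoptions(precision=4,suppress=True)
D=[json.loads(l) for l in open('log.txt')]
D.append([[2.88098451e-01,3.59383461e-01,1.10850906e-02,-3.58361148e-04,-1.22407661,-2.88071496e-01],[.674816,0,.403735],[3.13998,0,-1.570891]])
rz=lambda a:R.from_rotvec([0,0,a]); ry=lambda a:R.from_rotvec([0,a,0]); rx=lambda a:R.from_rotvec([a,0,0])
def fk(q,p):
    a1,off,h,L1,e,L2,d6=p
    R1=rz(q[0]);R2=R1*ry(q[1]);R3=R2*ry(-q[2]);R4=R3*rx(q[3]);R5=R4*ry(-q[4])
    pos=R1.apply([a1,off,h])+R2.apply([0,0,L1])+R3.apply([L2,0,e])+R5.apply([d6,0,0])
    return pos,R5,
E
python3 - <<'E'
from fit import *
for q,p,r in D:
    _,R5=fk(q,[0]*7); T=R.from_euler('xyz',r)
    # T = R5 * B * rz-like(q6)
    M=(R5.inv()*T); print(np.array(q),np.array(p)); print(np.round((M).as_matrix(),3).tolist())
f=lambda P:np.concatenate([fk(q,P)[0]-p for q,p,r in D])
s=least_squares(lambda P:np.concatenate([f(P),(P-[0,-.19,.3,.4,.0,.4,.1])*1e-4]),[0,-.19,.3,.4,.0,.4,.1]); print(s.x,f(s.x).reshape(-1,3))
E
```

```text
5.9333 [-0.2627  0.4413 -0.0111 -0.0001 -1.1178  0.2593] [ 0.6011 -0.3603  0.3402] [-3.1409 -0.0001 -1.5743] [ 0.1859 -0.5897 -1.7452] 0.06474051665311516
[-0.0812  0.2418 -0.1535 -0.0002 -1.1759  0.0793] [ 0.5544 -0.2375  0.4044]
[[0.0, 0.0, 1.0], [-0.997, -0.079, 0.0], [0.079, -0.997, 0.0]]
[-0.2606  0.2716 -0.3135 -0.0005 -0.9903  0.6453] [ 0.4791 -0.3261  0.3223]
[[0.001, 0.001, 1.0], [-0.799, -0.601, 0.001], [0.601, -0.799, 0.0]]
[-0.2616  0.3842 -0.4182  0.0006 -0.7658  0.6454] [ 0.48   -0.3272  0.2234]
[[-0.001, -0.001, 1.0], [-0.798, -0.602, -0.001], [0.602, -0.798, 0.0]]
[-0.2627  0.4413 -0.0111 -0.0001 -1.1178  0.2593] [ 0.6011 -0.3603  0.3402]
[[0.0, 0.0, 1.0], [-0.967, -0.256, 0.0], [0.256, -0.967, 0.0]]
[ 0.2881  0.3594  0.0111 -0.0004 -1.2241 -0.2881] [0.6748 0.     0.4037]
[[0.001, -0.0, 1.0], [-0.959, 0.284, 0.001], [-0.284, -0.959, 0.0]]
[ 0.0003 -0.1917  0.2053  0.6016 -0.      0.4633  0.2066] [[-0.     -0.     -0.    ]
 [-0.     -0.0001  0.0001]
 [ 0.      0.0002 -0.    ]
 [ 0.      0.     -0.    ]
 [ 0.     -0.0001 -0.    ]]
```

move_arm --pt "0 0 -25 0 0 0" --pt "0 0 -35 0 0 0" --pt "0 0 -30 0 0 0" --pt "0 0 -15 0 0 0" --pt "0 0 -7 0 0 0"

```text
t: 6.35
eef_pos: [0.5985, -0.3594, 0.2245]
ee_rot: [3.137, 0.002, -1.571]
force: [-0.6, 0.6, -1.3]
width: 0.065
```

move_arm --pt "0 0 -2 0 0 0" --pt "0 0 -2 0 0 0" --pt "0 0 -1 0 0 0" --pt "0 0 0 0 0 0" --pt "0 0 0 0 0 0"

```text
t: 6.77
eef_pos: [0.5999, -0.36, 0.2241]
ee_rot: [-3.14, -0.001, -1.571]
force: [-0.6, 0.3, -1.0]
width: 0.0652
```

```bash
python3 look.py
```

```text
6.7667 [-0.2628  0.5426 -0.1331  0.0001 -0.893   0.2628] [ 0.5999 -0.36    0.2241] [-3.1396 -0.0006 -1.5707] [-0.5864  0.2542 -0.9957] 0.06519680032786239
```

move_arm --pt "0 0 -1 0 0 0" --pt "0 0 -1 0 0 0" --pt "0 0 -1 0 0 0" --pt "0 0 0 0 0 0" --pt "0 0 0 0 0 0"

```text
t: 7.18
eef_pos: [0.5998, -0.3604, 0.2232]
ee_rot: [-3.139, -0.002, -1.57]
force: [-4.9, 2.2, 15.8]
width: 0.0649
```

```bash
python3 look.py
```

```text
7.1833 [-0.263   0.5434 -0.1347  0.0016 -0.8898  0.2628] [ 0.5998 -0.3604  0.2232] [-3.1392 -0.0019 -1.57  ] [-4.9355  2.1524 15.7857] 0.06487029956114197
```

move_arm --pt "0 0 1 0 0 0" --pt "0 0 0 0 0 0" --pt "0 0 0 0 0 0" --pt "0 0 0 0 0 0" --pt "0 0 0 0 0 0" --claw 0

```text
t: 7.6
eef_pos: [0.5996, -0.3599, 0.2204]
ee_rot: [3.141, 0.0, -1.571]
force: [0.0, 0.6, 0.2]
width: 0.0866
```

move_arm --pt "0 -17.8 -1 6.43 0 0" --pt "0 -17.6 -3 6.43 0 0" --pt "0 -17.1 -4.9 6.43 0 0" --pt "0 -16.5 -6.8 6.43 0 0" --pt "0 0 0 0 0 0"

```text
t: 8.02
eef_pos: [0.5979, -0.4334, 0.2016]
ee_rot: [3.139, 0.457, -1.577]
force: [-0.9, -0.7, -1.6]
width: 0.0879
```

```bash
python3 look.py
python3 - <<'E'
from fit import *
q,p,r=D[-2]
for s in (1,-1):
    q2=list(q);q2[3]*=s
    M=(fk(q2,[0]*7)[1].inv()*R.from_euler('xyz',r)).as_matrix();print(np.round(M,3).tolist())
E
```

```text
8.0167 [-0.4936  0.7099  0.2501 -0.4085 -1.3583  0.6257] [ 0.5979 -0.4334  0.2016] [ 3.1387  0.4568 -1.5768] [-0.8931 -0.6953 -1.63  ] 0.08792356389841112
[[0.616, 0.365, 0.698], [-0.645, -0.276, 0.713], [0.453, -0.889, 0.065]]
[[0.0, -0.0, 1.0], [-0.811, -0.586, 0.0], [0.586, -0.811, -0.0]]
```

```bash
sed -i 's/rx(q\[3\])/rx(-q[3])/; s/a1,off,h,L1,e,L2,d6=p/a1,off,h,L1,e,L2,d6,o2=p/; s/R5.apply(\[d6,0,0\])/R5.apply([d6,o2,0])/' fit.py
cat >> fit.py <<'E'
x0=np.array([0,-.19,.3,.6,.0,.46,.2,0.])
f=lambda P:np.concatenate([fk(q,P)[0]-p for q,p,r in D])
P=least_squares(lambda P:np.concatenate([f(P),(P-x0)*1e-4]),x0).x
lo=np.array([-3.07,-1.43,-1.02,-3.03,-3.05,-3.03]);hi=np.array([3.07,2.12,1.25,1.67,0,3.03])
B=fk(D[0][0],P)[1].inv()*R.from_euler('xyz',D[0][2])*rz(-D[0][0][5])  # T=R5*B*rz(q6)
def full(q): p,R5=fk(q,P); return p,R5*B*rz(q[5])
def ik(pos,Rt,q0):
    def e(q):
        p,r=full(q); return np.concatenate([(p-pos)*5,(Rt.inv()*r).as_rotvec()])
    s=least_squares(e,np.clip(q0,lo+.01,hi-.01),bounds=(lo,hi)); return s.x,np.abs(s.fun).max()
E
python3 - <<'E'
from fit import *
print(P,np.abs(f(P)).max())
for q,p,r in D: print((full(q)[1].inv()*R.from_euler('xyz',r)).magnitude(),end=' ')
print()
R0=R.from_euler('xyz',[np.pi,0,-np.pi/2]); L=.1593
g0=np.array([.6,-.36,.06]); q=D[-2][0]
for g,a in [(g0,26),(g0,45),(g0,55),((.6,-.36,.25),45),((.49,-.1,.25),45),((.49,-.04,.25),45),((.49,-.04,.22),30),((.49,-.04,.2),0),((.49,-.04,.2),-15),((.49,-.04,.22),-30),((.49,-.04,.24),-45),((.49,-.04,.24),-60),((.49,-.04,.24),-75),((.49,-.04,.24),-90),((.49,-.04,.24),-100)]:
    Rt=rx(np.radians(a))*R0; t=np.array(g)-Rt.apply([0,0,L]); q,e=ik(t,Rt,q); print(g,a,t,q,round(e,4))
E
```

```text
[-0.     -0.      0.1988  0.6016  0.      0.4636  0.1999 -0.1918] 2.3035007650773487e-06
4.456805912016686e-16 1.1319405462119903 1.1322034554236282 0.3598617420907613 0.3668410675883554 0.3668238661680912 1.0927778193638105 0.7348386370819149 
[ 0.6  -0.36  0.06] 26 [ 0.6    -0.4298  0.2032] [-0.4876  0.7065  0.2477 -0.4077 -1.3552 -0.4665] 0.0
[ 0.6  -0.36  0.06] 45 [ 0.6    -0.4726  0.1726] [-0.6142  0.8605  0.4766 -0.6207 -1.6841 -0.5447] 0.0
[ 0.6  -0.36  0.06] 55 [ 0.6    -0.4905  0.1514] [-0.6672  0.9467  0.5842 -0.732  -1.8447 -0.5443] 0.0
(0.6, -0.36, 0.25) 45 [ 0.6    -0.4726  0.3626] [-0.6201  0.7083  0.6354 -0.6641 -1.9372 -0.3582] 0.0
(0.49, -0.1, 0.25) 45 [ 0.49   -0.2126  0.3626] [-0.3838  0.3165 -0.0066 -0.7154 -1.5974 -0.3371] 0.0
(0.49, -0.04, 0.25) 45 [ 0.49   -0.1526  0.3626] [-0.2911  0.2668 -0.0679 -0.7449 -1.5302 -0.2795] 0.0
(0.49, -0.04, 0.22) 30 [ 0.49   -0.1197  0.358 ] [-0.1101  0.1903 -0.1765 -0.5405 -1.3084 -0.1227] 0.0
(0.49, -0.04, 0.2) 0 [ 0.49   -0.04    0.3593] [ 0.3193  0.0919 -0.4488 -0.     -1.0301  0.478 ] 0.0
(0.49, -0.04, 0.2) -15 [0.49   0.0012 0.3539] [ 0.4924  0.1052 -0.5699  0.268  -1.0378  0.8043] 0.0
(0.49, -0.04, 0.22) -30 [0.49   0.0396 0.358 ] [ 0.6219  0.1474 -0.6251  0.4584 -1.1639  1.043 ] 0.0
(0.49, -0.04, 0.24) -45 [0.49   0.0726 0.3526] [ 0.7157  0.2251 -0.6583  0.5841 -1.3159  1.2119] 0.0
(0.49, -0.04, 0.24) -60 [0.49   0.098  0.3197] [ 0.7764  0.3507 -0.7038  0.6733 -1.4351  1.3661] 0.0
(0.49, -0.04, 0.24) -75 [0.49   0.1139 0.2812] [ 0.8096  0.4955 -0.7375  0.7292 -1.5583  1.4989] 0.0
(0.49, -0.04, 0.24) -90 [0.49   0.1193 0.24  ] [ 0.8176  0.6516 -0.7616  0.7594 -1.6855  1.6212] 0.0
(0.49, -0.04, 0.24) -100 [0.49   0.1169 0.2123] [ 0.8092  0.7584 -0.7725  0.7668 -1.7742  1.7014] 0.0
```

move_arm --pt "0 -15.6 -8.6 6.43 0 0" --pt "0 -14.6 -10.3 6.43 0 0" --pt "0 -13.3 -11.9 6.43 0 0" --pt "0 0 0 0 0 0" --pt "0 0 0 0 0 0"

```text
t: 8.43
eef_pos: [0.5983, -0.4737, 0.1702]
ee_rot: [3.135, 0.787, -1.578]
force: [0.7, 0.7, 1.3]
width: 0.0875
```

```bash
sed -i 's/rz(-D\[0\]\[0\]\[5\])/rz(D[0][0][5])/; s/B\*rz(q\[5\])/B*rz(-q[5])/' fit.py; python3 look.py
python3 - <<'E'
from h import *
print((Tool()@[0,0,.1593,1])[:3])
im=arm.grab_frame('side'); cv2.imwrite('pics/s2.png',cv2.resize(im[100:400,240:640],(640,480),interpolation=2)[:,:,::-1])
E
```

```text
8.4333 [-0.6164  0.863   0.4749 -0.62   -1.6836  0.702 ] [ 0.5983 -0.4737  0.1702] [ 3.1352  0.787  -1.5785] [0.7485 0.7497 1.3201] 0.0874657939335654
[ 0.59814943 -0.36085948  0.05771609]
```

View pics/s2.png

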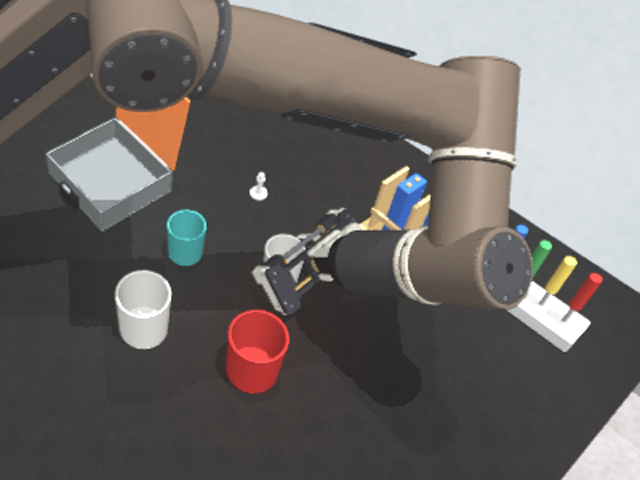

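The cup sits between the pads, near (283,250) in the view, with the gripper tilted 45°. I'll close and lift.

move_arm --pt "0 0 0 0 0 0" --pt "0 0 0 0 0 0" --pt "0 0 0 0 0 0" --pt "0 0 0 0 0 0" --pt "0 0 0 0 0 0" --claw 255 --squeeze 25

```text
t: 8.9
eef_pos: [0.6, -0.4717, 0.1758]
ee_rot: [-3.14, 0.785, -1.568]
force: [0.5, -0.1, 4.7]
width: 0.0647
```

move_arm --pt "0 0 10 0 0 0" --pt "0 0 25 0 0 0" --pt "0 0 35 0 0 0" --pt "0 0 40 0 0 0" --pt "0 0 40 0 0 0"

```text
t: 9.32
eef_pos: [0.5993, -0.4722, 0.3256]
ee_rot: [3.14, 0.786, -1.572]
force: [0.5, -0.6, -0.1]
width: 0.0647
```

move_arm --pt "-5 15 0 0 0 0" --pt "-9 28 0 0 0 0" --pt "-12 35 0 0 0 0" --pt "-12 35 0 0 0 0" --pt "-12 35 0 0 0 0"

```text
t: 9.73
eef_pos: [0.5486, -0.323, 0.3246]
ee_rot: [-3.141, 0.785, -1.571]
force: [2.2, 1.0, -1.2]
width: 0.0643
```

move_arm --pt "-12 35 0 0 0 0" --pt "-12 35 0 0 0 0" --pt "-12 35 0 0 0 0" --pt "-10 30 0 0 0 0" --pt "-8 20 0 0 0 0"

```text
t: 10.15
eef_pos: [0.4943, -0.1668, 0.3252]
ee_rot: [-3.14, 0.786, -1.569]
force: [0.2, -0.0, -1.1]
width: 0.064
```

```bash
python3 look.py
python3 - <<'E'
from h import *
t=Tool();print((t@[0,0,.1593,1])[:3],t[:3,2])
for n in('scene','side'):
  arm.grab_frame(n)
  for th in ('cup_rim','lid_hinge','case','lid_tab'): print(n,th,[(np.round(d['xy'],1).tolist(),round(d['score'],2)) for d in arm.spot_point(th,n)])
im=arm.grab_frame('side'); cv2.imwrite('pics/s3.png',im[:,:,::-1])
E
```

```text
10.15 [-0.3123  0.3229 -0.085  -0.7414 -1.4898  0.5038] [ 0.4943 -0.1668  0.3252] [-3.1401  0.7857 -1.5688] [ 0.1587 -0.0287 -1.1005] 0.06397203012780768
[ 0.494322   -0.05412842  0.21258706] [ 9.45512887e-05  7.07324630e-01 -7.06888859e-01]
scene cup_rim [([319.9, 151.9], 0.81), ([149.3, 183.4], 0.77), ([247.6, 206.1], 0.6), ([221.5, 153.8], 0.57)]
scene lid_hinge [([346.6, 230.5], 0.92)]
scene case [([343.7, 216.0], 0.98)]
scene lid_tab [([356.3, 204.8], 0.67)]
side cup_rim [([400.7, 310.2], 0.83), ([357.7, 241.7], 0.78), ([328.5, 283.1], 0.64), ([313.9, 171.9], 0.57)]
side lid_hinge [([330.4, 189.3], 0.72)]
side case [([306.1, 212.9], 0.92), ([314.2, 171.7], 0.24)]
side lid_tab []
```

View pics/s3.png

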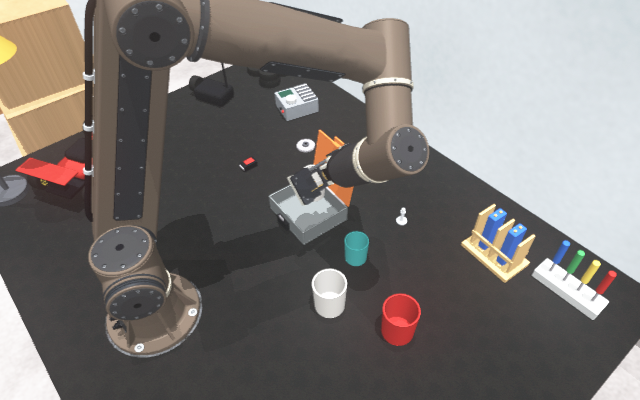

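Run:
```python
import numpy as np
L=159.3; a=np.radians(45-6.5*np.arange(21)); y=-L*np.sin(a); z=L*np.cos(a)
for i in range(20): print(45-6.5*(i+1),round(y[i+1]-y[i],1),round(z[i+1]-z[i],1))
```

```text
38.5 13.5 12.0
32.0 14.8 10.4
25.5 15.8 8.7
19.0 16.7 6.8
12.5 17.4 4.9
6.0 17.8 2.9
-0.5 18.0 0.9
-7.0 18.0 -1.2
-13.5 17.8 -3.2
-20.0 17.3 -5.2
-26.5 16.6 -7.1
-33.0 15.7 -9.0
-39.5 14.6 -10.7
-46.0 13.3 -12.3
-52.5 11.8 -13.7
-59.0 10.2 -14.9
-65.5 8.4 -16.0
-72.0 6.5 -16.8
-78.5 4.6 -17.5
-85.0 2.6 -17.9
```

move_arm --pt "0 13.5 9.6 -6.5 0 0" --pt "0 14.8 8 -6.5 0 0" --pt "0 15.8 6.3 -6.5 0 0" --pt "0 16.7 4.4 -6.5 0 0" --pt "0 17.4 2.5 -6.5 0 0"

```text
t: 11.12
eef_pos: [0.4963, -0.0909, 0.3562]
ee_rot: [-3.138, 0.214, -1.571]
force: [-1.3, -1.1, -1.9]
width: 0.0645
```

move_arm --pt "0 17.8 2.9 -6.5 0 0" --pt "0 18 0.9 -6.5 0 0" --pt "0 18 -1.2 -6.5 0 0" --pt "0 17.8 -3.2 -6.5 0 0" --pt "0 17.3 -5.2 -6.5 0 0"

```text
t: 11.53
eef_pos: [0.4956, -0.001, 0.3499]
ee_rot: [-3.138, -0.353, -1.571]
force: [0.7, -0.6, -1.9]
width: 0.0648
```

```bash
python3 look.py
python3 - <<'E'
from h import *
t=Tool();print((t@[0,0,.1593,1])[:3],t[:3,2])
E
```

```text
11.5333 [ 0.5045  0.1254 -0.6029  0.36   -1.0447 -0.718 ] [ 0.4956 -0.001   0.3499] [-3.1377 -0.3532 -1.5711] [ 0.7289 -0.6201 -1.872 ] 0.06483580024937084
[ 0.49621791 -0.05607216  0.20047273] [ 0.00373098 -0.34592868 -0.93825339]
```

move_arm --pt "0 16.6 -7.1 -6.5 0 0" --pt "0 15.7 -9 -6.5 0 0" --pt "0 14.6 -10.7 -6.5 0 0" --pt "0 13.3 -12.3 -6.5 0 0" --pt "0 11.8 -13.7 -6.5 0 0"

```text
t: 11.95
eef_pos: [0.4959, 0.0709, 0.2964]
ee_rot: [-3.138, -0.92, -1.573]
force: [-0.1, 0.7, -1.7]
width: 0.0644
```

move_arm --pt "0 10.2 -14.9 -6.5 0 0" --pt "0 8.4 -16 -6.5 0 0" --pt "0 6.5 -16.8 -6.5 0 0" --pt "0 4.6 -17.5 -6.5 0 0" --pt "0 2.6 -17.9 -6.5 0 0"

```text
t: 12.37
eef_pos: [0.4961, 0.103, 0.2124]
ee_rot: [-3.126, -1.488, -1.584]
force: [1.6, -0.0, -1.2]
width: 0.0643
```

move_arm --pt "0 0 0 0 0 0" --pt "0 0 0 0 0 0" --pt "0 0 0 0 0 0" --pt "0 0 0 0 0 0" --pt "0 0 0 0 0 0"

```text
t: 12.78
eef_pos: [0.4957, 0.1018, 0.2154]
ee_rot: [-3.105, -1.478, -1.608]
force: [-0.4, -0.3, 0.0]
width: 0.0643
```

```bash
python3 look.py
python3 - <<'E'
from h import *
t=Tool();print((t@[0,0,.1593,1])[:3],t[:3,2])
im=arm.grab_frame('side');im2=arm.grab_frame('scene'); im3=arm.grab_frame('wrist')
x=lambda i,s:cv2.resize(i,s,interpolation=2)
cv2.imwrite('pics/s4.png',np.hstack([x(im[100:290,220:420],(400,380)),np.vstack([x(im2[130:260,260:460],(400,260)),x(im3,(400,250))])[:380]])[:,:,::-1])
for n in('side','scene','wrist'): print(n,[(np.round(d['xy']).tolist(),round(d['score'],2)) for d in arm.spot_in('nut0',n)])
E
```

```text
12.7833 [ 0.7817  0.657  -0.7794  0.7844 -1.5733 -1.479 ] [0.4957 0.1018 0.2154] [-3.1045 -1.4783 -1.6084] [-0.4103 -0.3465  0.0202] 0.06429271607528084
[ 0.4956344  -0.05685232  0.20072355] [-3.96367385e-04 -9.95728546e-01 -9.23282442e-02]
side [([307.0, 205.0], 0.6), ([304.0, 215.0], 0.53)]
scene [([345.0, 214.0], 0.44)]
wrist []
```

View pics/s4.png

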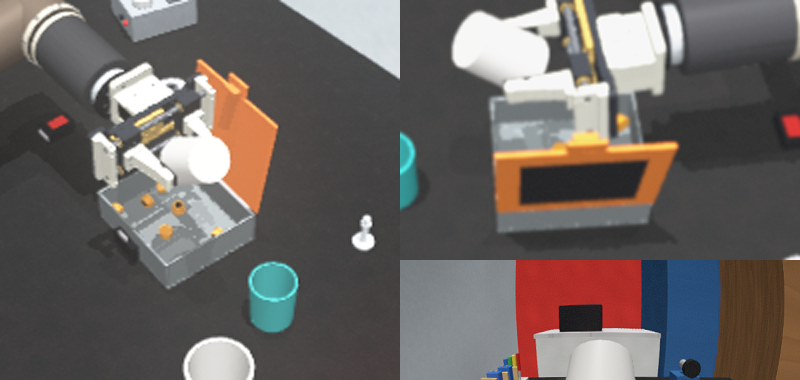

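The side view shows all six gold nuts in the case, at crop pixels (118,207), (147,200), (160,188), (179,207), (165,231) and (216,231). The load at the wrist has also dropped to the weight of the empty cup. I'll bring the cup back upright.

move_arm --pt "0 -2.6 17.9 6.5 0 0" --pt "0 -4.6 17.5 6.5 0 0" --pt "0 -6.5 16.8 6.5 0 0" --pt "0 -8.4 16 6.5 0 0" --pt "0 -10.2 14.9 6.5 0 0"

```text
t: 13.5
eef_pos: [0.4955, 0.0698, 0.2974]
ee_rot: [-3.14, -0.91, -1.57]
force: [-0.0, 0.4, -0.5]
width: 0.0644
```

move_arm --pt "0 -11.8 13.7 6.5 0 0" --pt "0 -13.3 12.3 6.5 0 0" --pt "0 -14.6 10.7 6.5 0 0" --pt "0 -15.7 9 6.5 0 0" --pt "0 -16.6 7.1 6.5 0 0"

```text
t: 13.92
eef_pos: [0.4951, -0.0028, 0.3505]
ee_rot: [-3.139, -0.343, -1.57]
force: [0.6, 0.9, -0.5]
width: 0.0644
```

move_arm --pt "0 -17.3 5.2 6.5 0 0" --pt "0 -17.8 3.2 6.5 0 0" --pt "0 -18 1.2 6.5 0 0" --pt "0 -18 -0.9 6.5 0 0" --pt "0 -17.8 -2.9 6.5 0 0"

```text
t: 14.33
eef_pos: [0.4954, -0.0913, 0.3563]
ee_rot: [-3.137, 0.224, -1.568]
force: [-0.8, -1.1, -1.1]
width: 0.0644
```

move_arm --pt "0 -17.4 -2.5 6.5 0 0" --pt "0 -16.7 -4.4 6.5 0 0" --pt "0 -15.8 -6.3 6.5 0 0" --pt "0 -14.8 -8 6.5 0 0" --pt "0 -13.5 -9.6 6.5 0 0"

```text
t: 14.75
eef_pos: [0.4957, -0.1705, 0.325]
ee_rot: [-3.136, 0.791, -1.567]
force: [1.2, 0.6, -1.8]
width: 0.0647
```

move_arm --pt "8 -20 0 0 0 0" --pt "10 -30 0 0 0 0" --pt "12 -35 0 0 0 0" --pt "12 -35 0 0 0 0" --pt "12 -35 0 0 0 0"

```text
t: 15.17
eef_pos: [0.5495, -0.326, 0.324]
ee_rot: [3.141, 0.786, -1.571]
force: [1.4, 0.3, -0.9]
width: 0.0645
```

move_arm --pt "12 -35 0 0 0 0" --pt "12 -35 0 0 0 0" --pt "12 -35 0 0 0 0" --pt "9 -28 0 0 0 0" --pt "5 -15 0 0 0 0"

```text
t: 15.58
eef_pos: [0.5993, -0.4755, 0.3224]
ee_rot: [3.139, 0.786, -1.575]
force: [-0.5, 0.8, 0.2]
width: 0.0641
```

```bash
python3 look.py
python3 - <<'E'
from h import *
t=Tool();print((t@[0,0,.1593,1])[:3],t[:3,2])
E
```

```text
15.5833 [-0.6213  0.7366  0.5937 -0.6491 -1.8831  0.5603] [ 0.5993 -0.4755  0.3224] [ 3.1387  0.7861 -1.5746] [-0.4714  0.7586  0.2058] 0.06405944233508501
[ 0.5992708  -0.36279475  0.20981682] [-1.73775293e-04  7.07606612e-01 -7.06606576e-01]
```

move_arm --pt "0 0 -35 0 0 0" --pt "0 0 -40 0 0 0" --pt "0 0 -40 0 0 0" --pt "0 0 -20 0 0 0" --pt "0 0 -8 0 0 0"

```text
t: 16.0
eef_pos: [0.5984, -0.4713, 0.1758]
ee_rot: [3.132, 0.791, -1.577]
force: [0.2, -0.5, -1.1]
width: 0.0646
```

move_arm --pt "0 0 -1 0 0 0" --pt "0 0 -1 0 0 0" --pt "0 0 -1 0 0 0" --pt "0 0 0 0 0 0" --pt "0 0 0 0 0 0"

```text
t: 16.42
eef_pos: [0.6, -0.4727, 0.1806]
ee_rot: [-3.138, 0.784, -1.568]
force: [-0.1, -0.6, -0.6]
width: 0.0646
```

move_arm --pt "0 0 -1.5 0 0 0" --pt "0 0 -1.5 0 0 0" --pt "0 0 -1 0 0 0" --pt "0 0 0 0 0 0" --pt "0 0 0 0 0 0"

```text
t: 16.83
eef_pos: [0.5997, -0.4725, 0.1757]
ee_rot: [-3.14, 0.785, -1.569]
force: [-0.2, 0.4, 7.1]
width: 0.0647
```

move_arm --pt "0 0 0.5 0 0 0" --pt "0 0 0 0 0 0" --pt "0 0 0 0 0 0" --pt "0 0 0 0 0 0" --pt "0 0 0 0 0 0" --claw 0

```text
t: 17.25
eef_pos: [0.5995, -0.4723, 0.1743]
ee_rot: [3.141, 0.786, -1.571]
force: [0.2, 0.5, 0.4]
width: 0.0866
```

move_arm --pt "0 -6 6 0 0 0" --pt "0 -12 12 0 0 0" --pt "0 -18 18 0 0 0" --pt "0 -20 20 0 0 0" --pt "0 -20 20 0 0 0"

```text
t: 17.67
eef_pos: [0.5994, -0.5493, 0.2519]
ee_rot: [3.141, 0.785, -1.571]
force: [1.1, -0.8, 0.1]
width: 0.0873
```

```bash
python3 look.py
python3 - <<'E'
from h import *
im=arm.grab_frame('side');im2=arm.grab_frame('scene'); t=Tool(); im3=arm.grab_frame('wrist')
for n in('side','scene','wrist'):
  for th in ('cup','cup_rim','lid_tab','lid_hinge','case'): print(n,th,[(np.round(d['xy'],1).tolist(),round(d['score'],2)) for d in arm.spot_point(th,n)])
  print(n,[(np.round(d['xy']).tolist(),round(d['score'],2)) for d in arm.spot_in('nut0',n)])
x=lambda i,s:cv2.resize(i,s,interpolation=2)
cv2.imwrite('pics/s5.png',np.hstack([x(im[110:300,260:460],(400,380)),x(im2[120:310,160:400],(400,317)) if 0 else x(im2[120:310,180:380],(400,380))])[:,:,::-1])
E
```

```text
17.6667 [-0.6839  0.8797  0.7066 -0.616  -1.8953  0.6345] [ 0.5994 -0.5493  0.2519] [ 3.1408  0.7853 -1.5709] [ 1.1483 -0.7875  0.0718] 0.08732807779088055
side cup [([330.4, 304.1], 0.94), ([358.8, 256.3], 0.89), ([414.7, 271.6], 0.7), ([399.8, 330.5], 0.64)]
side cup_rim [([332.2, 281.3], 0.96), ([400.7, 308.5], 0.81), ([356.8, 238.0], 0.61), ([418.1, 256.0], 0.6)]
side lid_tab []
side lid_hinge [([326.9, 187.0], 0.66), ([308.4, 203.8], 0.47)]
side case [([309.0, 214.7], 0.61)]
side [([310.0, 205.0], 0.42), ([304.0, 217.0], 0.42)]
scene cup [([253.7, 227.0], 0.89), ([228.5, 177.1], 0.83), ([159.3, 211.6], 0.76), ([196.9, 262.3], 0.68)]
scene cup_rim [([146.3, 183.0], 0.96), ([185.7, 246.2], 0.67), ([220.3, 153.4], 0.67), ([251.0, 204.1], 0.65)]
scene lid_tab [([358.7, 203.4], 0.69)]
scene lid_hinge [([188.4, 247.5], 0.2)]
scene case [([345.7, 215.7], 0.71)]
scene [([370.0, 192.0], 0.51)]
wrist cup [([503.4, 193.6], 0.9), ([319.9, 149.4], 0.88), ([380.2, 217.8], 0.75), ([512.6, 92.2], 0.66), ([359.9, 270.0], 0.26)]
wrist cup_rim [([320.2, 221.6], 0.87), ([387.9, 271.0], 0.66), ([561.1, 194.2], 0.65), ([383.1, 281.4], 0.45)]
wrist lid_tab []
wrist lid_hinge [([324.8, 296.1], 0.63)]
wrist case [([362.6, 267.3], 0.68)]
wrist [([383.0, 284.0], 0.56), ([343.0, 289.0], 0.43)]
```

View pics/s5.png

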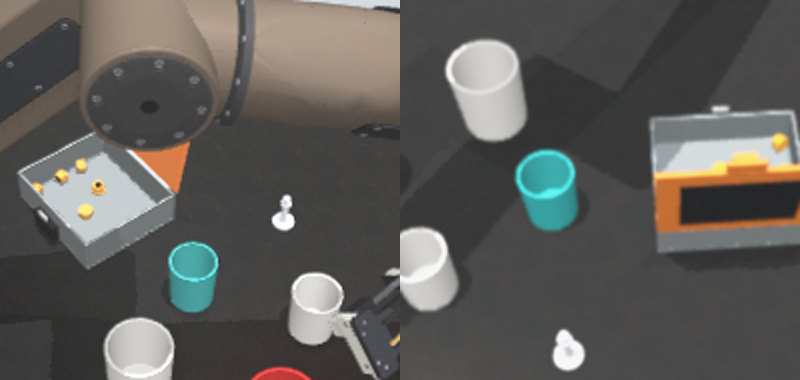

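The cup stands upright on the table. Five nuts are plain, at crop pixels (38,187), (62,176), (80,165), (98,187) and (85,212); the sixth could be hidden by the near wall. I'll look from above on the way to the lid.

move_arm --pt "0 -10 20 0 0 0" --pt "0 0 35 0 0 0" --pt "0 0 38 -6 0 0" --pt "0 0 38 -6.5 0 0" --pt "0 10 35 -6.5 0 0"

```text
t: 19.13
eef_pos: [0.5987, -0.5506, 0.4184]
ee_rot: [-3.141, 0.448, -1.573]
force: [0.9, 0.5, 0.3]
width: 0.0879
```

move_arm --pt "0 25 10 -6.5 0 0" --pt "0 35 0 -6.5 0 0" --pt "0 38 0 -6.5 0 0" --pt "0 40 0 -6.5 0 0" --pt "-3 40 0 0 0 0"

```text
t: 19.55
eef_pos: [0.5958, -0.3672, 0.4266]
ee_rot: [-3.141, -0.007, -1.568]
force: [0.5, 1.4, -0.6]
width: 0.0874
```

move_arm --pt "-8 40 0 0 0 0" --pt "-8 40 0 0 0 0" --pt "-8 40 0 0 0 0" --pt "-8 40 0 0 0 0" --pt "-8 40 0 0 0 0"

```text
t: 19.97
eef_pos: [0.5556, -0.1686, 0.4271]
ee_rot: [-3.141, 0.0, -1.571]
force: [1.2, 0.6, 1.1]
width: 0.0878
```

move_arm --pt "-5 40 0 0 0 0" --pt "0 40 0 0 0 0" --pt "0 40 0 0 0 0" --pt "0 40 0 0 0 0" --pt "0 40 0 0 0 0"

```text
t: 20.38
eef_pos: [0.5509, 0.0314, 0.4274]
ee_rot: [-3.14, 0.001, -1.571]
force: [0.5, -0.8, 0.2]
width: 0.0878
```

move_arm --pt "0 40 0 0 0 0" --pt "0 30 0 0 0 0" --pt "0 15 0 0 0 0" --pt "0 0 0 0 0 0" --pt "0 0 0 0 0 0" --claw 255

```text
t: 20.8
eef_pos: [0.5514, 0.1151, 0.4267]
ee_rot: [3.142, 0.0, -1.569]
force: [-0.3, 0.3, 0.4]
width: 0.0596
```

```bash
python3 look.py
python3 - <<'E'
from h import *
np.set_printoptions(precision=4,suppress=True)
t=Tool(); im3=arm.grab_frame('wrist')
for th,z in (('lid_tab',.22),('lid_hinge',.0555),('case',0),('cup',0),('cup_rim',.078)):
  for d in arm.spot_point(th,'wrist'): print(th,np.round(d['xy'],1).tolist(),round(d['score'],2),atz(ray('wrist',d['xy'],t),z))
print([(np.round(d['xy']).tolist(),round(d['score'],2)) for d in arm.spot_in('nut0','wrist')])
cv2.imwrite('pics/w6.png',cv2.resize(im3,(800,500),interpolation=2)[:,:,::-1])
E
```

```text
20.8 [ 0.5531  0.1615 -0.2044 -0.0002 -1.2049 -0.5515] [0.5514 0.1151 0.4267] [ 3.1415  0.0002 -1.5692] [-0.28    0.3126  0.3663] 0.05961725547055382
lid_tab [191.4, 40.1] 0.94 [ 0.6331 -0.0092  0.22  ]
lid_hinge [280.0, 77.5] 0.66 [ 0.5959 -0.0045  0.0555]
case [347.5, 86.2] 0.57 [ 0.515  -0.0009  0.    ]
[([366.0, 82.0], 0.79), ([355.0, 146.0], 0.75), ([391.0, 146.0], 0.7), ([325.0, 27.0], 0.6), ([321.0, 142.0], 0.6), ([329.0, 100.0], 0.5), ([235.0, 75.0], 0.33)]
```

View pics/w6.png

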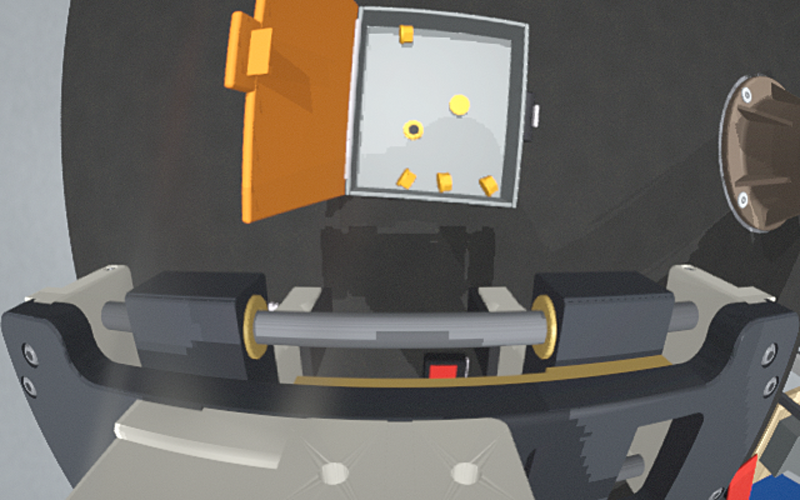

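The wrist view shows all six nuts in the case, at (406,33), (459,104), (413,129), (407,180), (445,183) and (488,185), with the tab at (240,50). Next I'll go behind the lid with closed fingers.

move_arm --pt "8 -6 10 0 0 5.8" --pt "12 -9 10 0 0 5.8" --pt "12 -9 5 0 0 5.8" --pt "12 -9 0 0 0 5.8" --pt "12 -9 0 0 0 5.8"

```text
t: 21.57
eef_pos: [0.6081, 0.0716, 0.4523]
ee_rot: [-3.141, 0.0, -1.06]
force: [0.5, -0.3, -0.6]
width: 0.0014
```

move_arm --pt "12 -9 0 0 0 5.8" --pt "12 -9 0 0 0 5.8" --pt "12 -9 0 0 0 5.8" --pt "12 -9 0 0 0 5.8" --pt "12 -9 0 0 0 5.8"

```text
t: 21.98
eef_pos: [0.6682, 0.0265, 0.4516]
ee_rot: [3.141, 0.0, -0.554]
force: [-1.1, 0.5, 0.6]
width: 0.0
```

move_arm --pt "12 -9 0 0 0 5.8" --pt "12 -9 0 0 0 5.8" --pt "14 -9 0 0 0 5.8" --pt "14 -8 0 0 0 5.8" --pt "10 -8 0 0 0 5.8"

```text
t: 22.4
eef_pos: [0.7305, -0.0166, 0.4512]
ee_rot: [3.141, 0.001, -0.048]
force: [-0.5, 0.5, -0.1]
width: 0.001
```

```bash
python3 look.py
python3 - <<'E'
from h import *
np.set_printoptions(precision=4,suppress=True)
R_=[]
for n in('side','scene','wrist'):
  t=Tool(); arm.grab_frame(n)
  for th in ('lid_tab','lid_hinge'):
    for d in arm.spot_point(th,n): print(n,th,np.round(d['xy'],1).tolist(),round(d['score'],2))
E
```

```text
22.4 [ 0.2429  0.4309  0.2261  0.0001 -1.3666  1.2796] [ 0.7305 -0.0166  0.4512] [ 3.1414  0.0006 -0.0483] [-0.5485  0.4826 -0.0995] 0.0009962251556376554
side lid_tab [339.7, 139.9] 0.61
side lid_hinge [303.6, 193.6] 0.73
side lid_hinge [328.5, 189.5] 0.68
scene lid_tab [266.4, 294.8] 0.67
scene lid_hinge [348.5, 229.7] 0.79
```

move_arm --pt "0 0 -20 0 0 0" --pt "0 0 -30 0 0 0" --pt "0 0 -25 0 0 0" --pt "0 0 -8 0 0 0" --pt "0 0 0 0 0 0"

```text
t: 23.27
eef_pos: [0.7289, -0.0151, 0.3662]
ee_rot: [3.141, 0.005, -0.052]
force: [-0.4, -0.3, -0.3]
width: 0.0002
```

move_arm --pt "-15 1 0 0 0 0" --pt "-15 1 0 0 0 0" --pt "-15 1 0 0 0 0" --pt "-15 1 0 0 0 0" --pt "-15 1 0 0 0 0"

```text
t: 23.68
eef_pos: [0.6544, -0.0102, 0.3712]
ee_rot: [-3.141, -0.003, -0.052]
force: [0.2, -0.0, -0.3]
width: 0.0006
```

move_arm --pt "-15 1 0 0 0 0" --pt "-15 1 0 0 0 0" --pt "-15 1 0 0 0 0" --pt "-15 1 0 0 0 0" --pt "-15 1 0 0 0 0"

```text
t: 24.1
eef_pos: [0.5797, -0.0051, 0.3714]
ee_rot: [-3.141, -0.004, -0.052]
force: [0.5, 0.2, -0.0]
width: 0.0005
```

move_arm --pt "-15 1 0 0 0 0" --pt "-15 1 0 0 0 0" --pt "-15 1 0 0 0 0" --pt "-15 1 0 0 0 0" --pt "0 0 0 0 0 0"

```text
t: 24.52
eef_pos: [0.5181, -0.0013, 0.3714]
ee_rot: [-3.14, -0.003, -0.052]
force: [-0.6, 0.3, -0.2]
width: 0.0003
```

```bash
python3 look.py
python3 - <<'E'
from h import *
im=arm.grab_frame('side')
for th in ('lid_tab','lid_hinge'):
    for d in arm.spot_point(th,'side'): print(th,np.round(d['xy'],1).tolist(),round(d['score'],2))
cv2.imwrite('pics/s7.png',cv2.resize(im[90:290,220:460],(720,600),interpolation=2)[:,:,::-1])
E
```

```text
24.5167 [ 0.3767  0.1248 -0.3805  0.0001 -1.0619  1.1421] [ 0.5181 -0.0013  0.3714] [-3.1402 -0.0033 -0.0519] [-0.5589  0.2877 -0.1711] 0.0002709763493761578
lid_tab [303.1, 163.3] 0.72
lid_hinge [328.3, 187.6] 0.6
```

View pics/s7.png

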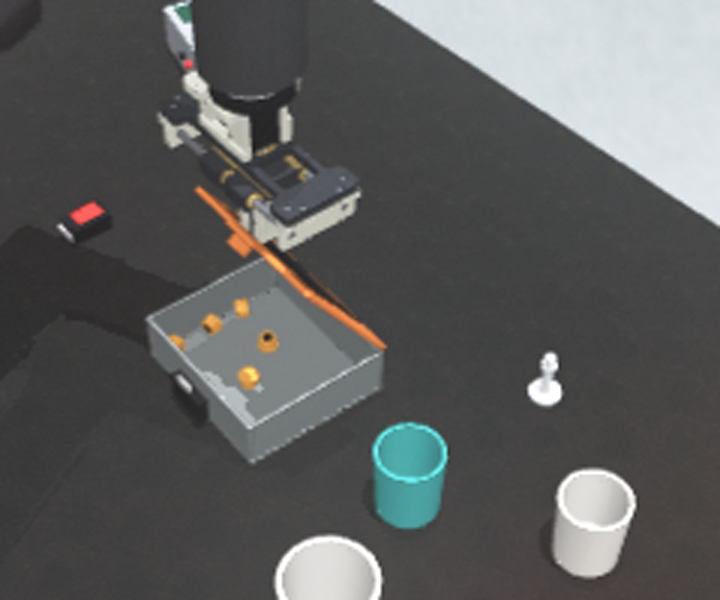

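The lid now leans forward at about 1 rad, with the tab at (238,243) and the finger on its outer face. I'll follow the arc down.

move_arm --pt "-12 0.5 -6 0 0 0" --pt "-10 0.5 -9 0 0 0" --pt "-11 0.5 -12 0 0 0" --pt "-11 0.5 -12.5 0 0 0" --pt "-8.5 0.5 -14 0 0 0"

```text
t: 25.08
eef_pos: [0.4676, 0.0013, 0.3156]
ee_rot: [-3.141, -0.002, -0.052]
force: [0.2, -0.2, -0.1]
width: 0.0004
```

move_arm --pt "-8.5 0 -14.5 0 0 0" --pt "-5 0 -12 0 0 0" --pt "-4 0 -11 0 0 0" --pt "-2 0 -7 0 0 0" --pt "-2 0 -4 0 0 0"

```text
t: 25.5
eef_pos: [0.4462, 0.0013, 0.2662]
ee_rot: [3.141, 0.0, -0.052]
force: [0.8, 0.3, -0.1]
width: 0.0002
```

```bash
python3 look.py
python3 - <<'E'
from h import *
im=arm.grab_frame('side');im2=arm.grab_frame('scene')
for n in('side','scene'):
  for th in ('lid_tab','lid_hinge'):
    for d in arm.spot_point(th,n): print(n,th,np.round(d['xy'],1).tolist(),round(d['score'],2))
E
```

```text
25.5 [ 0.4473  0.1278 -0.6624  0.0002 -0.7812  1.0711] [0.4462 0.0013 0.2662] [ 3.1412  0.0004 -0.0523] [ 0.7661  0.3073 -0.1114] 0.00022027771490245842
side lid_tab [284.4, 204.5] 0.67
side lid_tab [329.2, 190.6] 0.16
side lid_hinge [329.0, 189.8] 0.86
scene lid_tab [343.7, 165.5] 0.56
scene lid_hinge [348.2, 227.6] 0.64
```

move_arm --pt "-4 0 6 0 0 0" --pt "-7 0 2 0 0 0" --pt "-7 0 0 0 0 0" --pt "0 0 -4 0 0 0" --pt "0 0 -5 0 0 0"

```text
t: 26.22
eef_pos: [0.4271, 0.0011, 0.266]
ee_rot: [-3.141, -0.001, -0.052]
force: [0.1, -0.3, -0.2]
width: 0.0004
```

```bash
python3 look.py
python3 - <<'E'
from h import *
im=arm.grab_frame('side');im2=arm.grab_frame('scene')
a=arm.spot_point('lid_tab','side')[0];b=arm.spot_point('lid_tab','scene')[0]
print(a['score'],b['score'],tri([ray('side',a['xy']),ray('scene',b['xy'])]))
E
```

```text
26.2167 [ 0.4683  0.0957 -0.7017 -0.0001 -0.7718  1.0507] [0.4271 0.0011 0.266 ] [-3.1407 -0.0013 -0.0519] [ 0.1151 -0.2726 -0.1591] 0.0004441815240674842
0.66 0.95 (array([0.43453067, 0.00812508, 0.09032215]), [0.0019569630763642196, 0.001956963076364193])
```

Over the tab now. I'll press down gently, 10 mm to meet the catch, then in small steps.

move_arm --pt "0 0 -3 0 0 0" --pt "0 0 -3 0 0 0" --pt "0 0 -2 0 0 0" --pt "0 0 -2 0 0 0" --pt "0 0 0 0 0 0"

```text
t: 26.83
eef_pos: [0.4275, 0.001, 0.2551]
ee_rot: [3.141, 0.001, -0.053]
force: [0.8, 0.1, 0.2]
width: 0.0005
```

move_arm --pt "0 0 -1 0 0 0" --pt "0 0 -1 0 0 0" --pt "0 0 -1 0 0 0" --pt "0 0 0 0 0 0" --pt "0 0 0 0 0 0"

```text
t: 27.25
eef_pos: [0.4276, 0.0011, 0.2527]
ee_rot: [3.142, 0.0, -0.052]
force: [-0.2, -1.0, -0.5]
width: 0.0006
```

move_arm --pt "0 0 -1 0 0 0" --pt "0 0 -1 0 0 0" --pt "0 0 -1 0 0 0" --pt "0 0 0 0 0 0" --pt "0 0 0 0 0 0"

```text
t: 27.67
eef_pos: [0.4276, 0.0011, 0.2502]
ee_rot: [3.142, -0.0, -0.052]
force: [-2.5, 0.4, 9.2]
width: 0.0002
```

move_arm --pt "0 0 -0.5 0 0 0" --pt "0 0 -0.5 0 0 0" --pt "0 0 -0.5 0 0 0" --pt "0 0 0 0 0 0" --pt "0 0 0 0 0 0"

```text
t: 28.08
eef_pos: [0.4275, 0.0011, 0.2487]
ee_rot: [3.142, 0.0, -0.052]
force: [-3.8, 0.8, 10.5]
width: 0.0007
```

Riding on the catch at 10.5 N; I'll continue in small steps.

move_arm --pt "0 0 -0.5 0 0 0" --pt "0 0 -0.5 0 0 0" --pt "0 0 -0.5 0 0 0" --pt "0 0 0 0 0 0" --pt "0 0 0 0 0 0"

```text
t: 28.5
eef_pos: [0.4276, 0.0011, 0.2467]
ee_rot: [-3.141, -0.0, -0.052]
force: [0.1, -0.2, 0.1]
width: 0.0004
```

move_arm --pt "0 0 -0.5 0 0 0" --pt "0 0 -0.5 0 0 0" --pt "0 0 -0.5 0 0 0" --pt "0 0 0 0 0 0" --pt "0 0 0 0 0 0"

```text
t: 28.92
eef_pos: [0.4276, 0.0011, 0.245]
ee_rot: [3.142, 0.0, -0.052]
force: [0.0, -0.2, -0.2]
width: 0.0006
```

move_arm --pt "0 0 -1 0 0 0" --pt "0 0 -1 0 0 0" --pt "0 0 -1 0 0 0" --pt "0 0 0 0 0 0" --pt "0 0 0 0 0 0"

```text
t: 29.33
eef_pos: [0.4275, 0.0011, 0.242]
ee_rot: [3.141, 0.0, -0.052]
force: [-0.3, 0.2, -0.9]
width: 0.0005
```

move_arm --pt "0 0 -0.7 0 0 0" --pt "0 0 -0.7 0 0 0" --pt "0 0 -0.3 0 0 0" --pt "0 0 0 0 0 0" --pt "0 0 0 0 0 0"

```text
t: 29.75
eef_pos: [0.4276, 0.0011, 0.2404]
ee_rot: [3.142, 0.0, -0.052]
force: [0.5, 0.2, -0.1]
width: 0.0001
```

move_arm --pt "0 0 -0.6 0 0 0" --pt "0 0 -0.6 0 0 0" --pt "0 0 0 0 0 0" --pt "0 0 0 0 0 0" --pt "0 0 0 0 0 0"

```text
t: 30.17
eef_pos: [0.4276, 0.0011, 0.2396]
ee_rot: [3.142, -0.0, -0.052]
force: [-1.2, 0.3, 6.4]
width: 0.0005
```

move_arm --pt "0 0 -0.5 0 0 0" --pt "0 0 -0.5 0 0 0" --pt "0 0 0 0 0 0" --pt "0 0 0 0 0 0" --pt "0 0 0 0 0 0"

```text
t: 30.58
eef_pos: [0.4276, 0.0011, 0.2393]
ee_rot: [3.141, -0.0, -0.052]
force: [-6.0, 1.4, 16.6]
width: 0.0007
```

move_arm --pt "0 0 10 0 0 0" --pt "0 0 30 0 0 0" --pt "0 0 40 0 0 0" --pt "0 0 40 0 0 0" --pt "0 0 40 0 0 0"

```text
t: 31.0
eef_pos: [0.427, 0.0008, 0.4001]
ee_rot: [3.141, 0.0, -0.052]
force: [1.8, 0.6, -0.9]
width: 0.0005
```

move_arm --pt "0 40 10 0 0 0" --pt "0 40 0 0 0 0" --pt "0 40 0 0 0 0" --pt "0 40 0 0 0 0" --pt "0 0 0 0 0 0"

```text
t: 31.42
eef_pos: [0.4278, 0.1661, 0.4085]
ee_rot: [-3.14, -0.001, -0.049]
force: [0.8, 0.2, 0.8]
width: 0.0007
```

```bash
python3 look.py
python3 - <<'E'
from h import *
np.set_printoptions(precision=4,suppress=True)
im=arm.grab_frame('side');im2=arm.grab_frame('scene')
for th in('lid_tab','lid_hinge'):
  a=arm.spot_point(th,'side')[:1];b=arm.spot_point(th,'scene')[:1]
  if a and b: print(th,a[0]['score'],b[0]['score'],tri([ray('side',a[0]['xy']),ray('scene',b[0]['xy'])]))
for n in('side','scene'):
  for th in('cup','cup_rim','receiver','gear','post'): print(n,th,[(np.round(d['xy'],1).tolist(),round(d['score'],2)) for d in arm.spot_point(th,n)])
x=lambda i:cv2.resize(i,(400,400),interpolation=2)
cv2.imwrite('pics/s8.png',np.hstack([x(im[110:310,240:440]),x(im2[130:330,180:380])])[:,:,::-1])
E
```

```text
31.4167 [ 0.8013 -0.009  -0.4359 -0.0001 -1.1422  0.7207] [0.4278 0.1661 0.4085] [-3.1402 -0.0011 -0.0489] [0.7627 0.1904 0.8219] 0.0006859216254417309
lid_tab 0.94 0.82 (array([0.4316, 0.0109, 0.0663]), [0.00435393704828668, 0.0043539370482867604])
lid_hinge 0.68 0.72 (array([ 0.6024, -0.0069,  0.0656]), [0.0007485152466475338, 0.000748515246647376])
side cup [([357.3, 254.6], 0.89), ([327.0, 306.0], 0.83), ([396.8, 333.1], 0.64), ([416.8, 272.3], 0.6)]
side cup_rim [([400.9, 310.4], 0.92), ([355.5, 241.1], 0.64), ([331.7, 283.5], 0.62), ([420.2, 255.8], 0.6)]
side receiver [([246.9, 163.6], 0.7)]
side gear [([302.9, 144.6], 0.49)]
side post [([402.0, 221.4], 0.55)]
scene cup [([194.7, 259.6], 0.87), ([160.5, 212.0], 0.85), ([254.4, 227.6], 0.79), ([228.2, 177.3], 0.65)]
scene cup_rim [([222.2, 151.0], 0.93), ([149.8, 184.8], 0.91), ([186.0, 249.6], 0.76), ([247.7, 206.3], 0.65)]
scene receiver [([454.6, 194.1], 0.55)]
scene gear [([463.9, 268.3], 0.93)]
scene post [([263.4, 299.1], 0.44)]
```

View pics/s8.png

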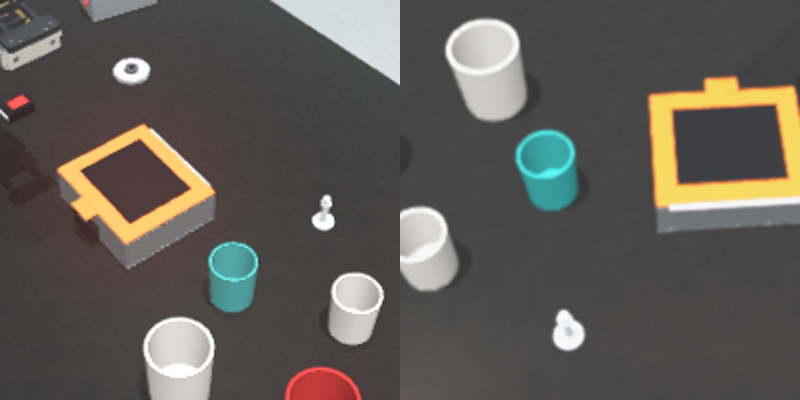

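The lid lies flat and shut with its tab at (87,208). The cup is upright at (355,308). The post, gear and receiver are where they were, and the arm is clear of everything.

```bash
python3 -c "
from station import arm
print(arm.job_done())"
```

```text
the job is handed in; nothing more can be done
None
```

The job is handed in at about 31.5 s of the 72 s allowed. All six nuts are in the case, the lid is shut, and the cup is standing empty on the table. The hand-in reported no verdict.

- **Pouring:** I lifted the small white cup out from among the other cups and set it down in a free spot. I re-gripped it with the tool tilted 45° and tipped it 130° over the case. A wrist picture from above showed all six nuts inside; one side view had shown only five, because the near wall hid the sixth.
- **Lid:** I swept it forward from behind, then pressed it at the tab. The catch gave way just after a reading of about 10.5 N, and the highest reading was 16.6 N, against the 45 N limit. The fingertip then met rigid resistance at about 61.5 mm, which is the shut height. The camera estimate of the tab height read 66 mm, but its estimate of the hinge was about 10 mm too high as well.
- **Cup and other parts:** The cup stands upright at about (0.60, -0.36), well clear of the case. The receiver, gear and post show at the same pixels as at the start, to within a few pixels, and the arm was touching nothing.

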